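# Present a bearing ball to the sight tube

## Task

A bearing ball lies loose in a dished plate. Lift the plate by its upright lug, give it about a quarter turn so that the notch in its rim faces the sight tube, and finish holding it there, level and still: the ball resting in the middle of the plate, straight in front of the tube and level with the tube's centre line, the notch about 20 mm from the tube's mouth. Never let the ball run out to the rim, do not touch the tube or its stand, and leave the other things on the table where they are; the program ends while the plate is still held in the air, so do not set it down.

Things in the scene. Friction and masses are not known exactly. Their poses are not given: they have to be found in the camera images.
- dish: Loose dished aluminium plate, 0.22 kg, 104 mm across, rim top 33 mm up; holds the ball. Origin: centre of underside. Floor: part of a sphere of radius 112 mm, so the ball rolls back to the middle when level. Rim notch 25 mm wide at its +x (at the start roughly +x world). Grip lug outside the rim at -x: upright block 14 mm thick (y), 32 wide (x), top 73 mm up, rigid with the plate.
- dish_lug (a point): Point on the lug to grip: middle of the lug in plan, 55 mm above the plate's underside (18 mm below the lug's top); 74 mm from the plate's centre along the plate's -x. Same axes as the plate.
- dish_middle (a point): Lowest point of the dished floor, on the plate's axis, 12 mm above its underside. Same axes as the plate.
- dish_notch (a point): Point in the rim's notch, 52 mm from the plate's axis along its own +x, 24 mm above its underside (as high as the centre of the resting ball).
- ball_center (a point): Centre of the loose steel bearing ball, 24 mm in diameter, 56 g. At rest it is 24 mm above the plate's underside, on the plate's axis. Its axes turn as it rolls.
- sight_tube: Horizontal sight tube, 32 mm across at the front ring, 122 mm long, on a post on a round grey base of 90 mm diameter; fixed, on the left. Origin on the table, 30 mm behind the mouth; post and base centre 30 mm farther back (+x). It looks along its own -x, roughly -y world; centre line 140 mm above the table.
- tube_mouth (a point): Centre of the tube's front face, 140 mm above the table, axes as the tube's: -x points out along the line of sight, z up. The ball's centre is wanted 72 mm out along -x and the notch point 20 mm out; the plate's +x then points along the tube's +x.
- caliper: Bystander, to be left where it is: vernier caliper lying flat, 77x230x11 mm (x, y, z of its own frame), loose, lying on the table; origin at the centre of its underside.
- spanner_17: Bystander, to be left where it is: combination spanner, 35x224x8 mm (x, y, z of its own frame), loose, lying on the table; origin at the centre of its underside.
- wood_block: Bystander, to be left where it is: packing block of beech, 48x105x32 mm (x, y, z of its own frame), loose, lying on the table; origin at the centre of its underside.
- work_block: Bystander, to be left where it is: filed steel block with three drilled holes, 45x75x18 mm (x, y, z of its own frame), loose, lying on the table; origin at the centre of its underside.
- nut_m16_3: Bystander, to be left where it is: hex nut, 24x27x13 mm (x, y, z of its own frame), loose, lying on the table; origin at the centre of its underside.
- bolt_m16: Bystander, to be left where it is: hex bolt lying, 28x62x25 mm (x, y, z of its own frame), loose, lying on the table; origin at the centre of its underside.
- tube_offcut: Bystander, to be left where it is: square tube offcut lying, 30x130x30 mm (x, y, z of its own frame), loose, lying on the table; origin at the centre of its underside.
- ball: The loose bearing ball itself (see ball_center); its origin is not at its centre and turns with it.
Mind the look-alikes: they are no part of the job. Leave any orange look-alike of the sight_tube alone.

How it is judged:
On the way:
1. the plate is lifted clear of the table by the fingers, the ball in it (height (world z) of dish above 0.03 m and contact force between the fingers and dish above 1 N and horizontal distance between ball_center and dish_middle below 0.02 m), for 0.2 s.
At the end, for the whole second after the job is handed in: Plate held in the fingers, over 90 mm up, still, level within 0.1 rad; ball within 10 mm of its middle, 72+-14 mm out from the tube's mouth and within 12 mm of its line; notch facing the tube (0.2 rad), 20+-13 mm from the mouth, 15 mm sideways; bystanders moved under 20 mm (x of ball_center in the frame of tube_mouth between -0.086 and -0.058 m and y of ball_center in the frame of tube_mouth between -0.012 and 0.012 m and z of ball_center in the frame of tube_mouth between -0.012 and 0.012 m and x of dish_notch in the frame of tube_mouth between -0.033 and -0.007 m and y of dish_notch in the frame of tube_mouth between -0.015 and 0.015 m and angle between the x axis of dish and the x axis of sight_tube, either way round below 0.2 rad and angle between dish's own z axis and vertical below 0.1 rad and horizontal distance between ball_center and dish_middle below 0.01 m and distance between ball_center and dish_middle below 0.02 m and contact force between the fingers and dish above 1 N and height (world z) of dish above 0.09 m and contact force between dish and sight_tube below 0.5 N and linear speed of dish below 0.02 m/s and linear speed of ball below 0.03 m/s and distance of each of caliper, spanner_17, wood_block, work_block, nut_m16_3, bolt_m16, tube_offcut from where it was at the start of the episode below 0.02 m); the arm keeps its last pose, push and grip.
It fails at once if the ball ran out to the rim or out of the plate (distance between ball_center and dish_middle above 0.032 m).
It fails at once if the sight tube was touched (contact force between any of the arm, the fingers, dish and sight_tube above 1 N).
It fails at once if a bystander was pushed away (distance of any of caliper, spanner_17, wood_block, work_block, nut_m16_3, bolt_m16, tube_offcut from where it was at the start of the episode above 0.02 m).
It also fails if it takes over 48 s, if anything falls off the work surface, if the arm or the gripper's body presses on something with over 40 N, if the wrist force passes 120 N, or if a joint passes its speed limit or range.

## Robot

A 7-joint arm with a two-finger parallel gripper is mounted at the origin on the work surface; the furniture and walls round the work are solid. World frame = base frame: x ahead of the robot, y to its left, z up, the work surface at z = 0. Lengths are in m, angles in rad, forces in N, time in s.
With the tool pointing down it reaches from about 0.425 to 0.95 m from the base axis. Payload 4.7 kg.
Tool frame: the origin (TCP) lies on the centre line of the jaws, within the pads' length; the fingertips stand 11 mm ahead of it and the grasp point (between the pads) lies 8 mm behind it (ctrl.tip_extent is the distance from the TCP to the fingertips, in m); z points along the fingers, y is the direction in which the jaws open and shut (so a half turn about z gives the same grasp; the last joint's range is limited). The gripper opens to 85 mm and grips with 20 to 120 N. Pads are 22 mm wide; open, the fingers measure 114 mm over their backs; the gripper's body (76 mm by 85 mm) begins 54 mm behind the grasp point. The pads swing forward as they close: fully open they stand 13 mm farther back than shut.
Start: joints at [1.269, 0.469, -0.049, 1.532, 0.024, 1.141, -0.082], TCP at [0.182, -0.65, 0.242] pointing down, gripper open.
Joint ranges: [-2.59, 2.59], [-0.33, 1.99], [-1.39, 1.29], [0.1, 2.45], [-1.04, 4.18], [0.21, 1.99], [-2.66, 2.66]. Speed limits (rad/s): [2.57, 2.57, 3.14, 3.14, 3.14, 3.14, 3.14].

## Interface

Orientations are given as a rotation vector (axis times angle).
In Python, from cell import readout, eyes, ctrl, spotter gives the robot as it stands. The module is installed in compiled form; this text tells all that it offers.
- The arm moves only by the shell command python3 -m pendant 'ROWS' [FORCE]. ROWS is JSON, a list of rows, each a list of 3 entries, a list of its own where there are three numbers: the turn, a rotation vector about the tool's x, y, z in rad, then the shift along the tool's x, y, z in units of 60 mm (1.0 is 60 mm), then the opening, from -1 (shut) to 1 (fully open). In form: [[[wx, wy, wz], [x, y, z], claw], ...]. A call has 1 to 10 rows; each row is the pose to reach, as a shift and turn from the pose measured when the call began, along the tool's axes at that moment; what a row does not reach only later rows make up. A row lasts 1/8 s, in which the tool goes at most 62.5 mm and 10.7 degrees, less where a joint would pass 70% of its speed; a pose out of reach is approached as far as the arm can. A call with a gripper value outside its range is refused whole. The fingers move at their own pace and stop on an object; FORCE is the grip in N (left out, the last holds). Time passes only in rows, so rows that repeat a pose let the fingers close. It gives the time, the measured TCP pose, the force and the opening at its end, in the units of the state.
- readout.state(): the state, without advancing time (a new reading comes with each control period).
- eyes.grab_frame(name): name is "scene" or "top" or "wrist"; returns a dict with "image" (384x512x3 uint8, red, green, blue), "vfov" (degrees; the focal length in pixels is half the picture's height over the tangent of half this angle, whatever the lens; pixels are square), "cx", "cy" (the principal point, pixels), "k1" (the pictures are not rectified: a ray, as slopes to the right and down, at radius r is drawn at 1 + k1 r^2 times it, then the intrinsics apply), "cam_to_world" (4x4, takes a point from camera to world coordinates). Camera axes: x right, y up, looking along -z (the intrinsics and any distortion apply to the point x, -y, -z); pixel columns grow to the right and rows downward; lengths in m; the calibration is good to about 2 mm. A picture is of the moment at which its call begins. There is no depth.
- ctrl.close_job(): hands the job in, once; it reports no verdict.
Trained networks look in a picture, given as the dict that the camera call returned (one of the last four; its "shot" number tells which), for a name from the list of things; names that differ only in an ending like _2 or _b are one class to them, and where a whole thing is asked for, a point or a joint stands for the part that bears it (a point fixed in the world has none). Each returns a list of dicts, best first, with "score" (0 to 1); they miss things now and then, are a little off and sometimes report something else, mostly with a low value. They report only what shows in the picture. A call takes as long as a camera call. They do not tell look-alikes from the thing itself.
- spotter.search_frame(picture, query): "at" ([x, y, z] in m, in the coordinates of the camera as it stood for that picture, good to about 4 mm: the middle of the surface that is visible of it).
- spotter.trace(picture, query): "region" (384x512 bool, what is visible of it).
- spotter.tip_of(picture, query): "at" ([x, y, z] in m, in the coordinates of the camera as it stood for that picture, good to about 4 mm: a listed point, or the origin of a listed thing).
The state is a dict: "clock": time; "q": joint angles; "joint_velocities": joint speeds; "effort": joint torques, N m; "eef_pos": TCP position; "ee_rot": TCP orientation; "contact_force": force on the tool from outside, world axes, zero at the start; "wrist_torque": the same for the moment, N m; "gripper_width": finger opening in m.
Only numpy, scipy, OpenCV 4.12 (cv2) and the standard library are available. Lean on these libraries where they do the work, as an engineer would, in place of code of your own. Each camera call takes 0.05 s, during which the arm holds its last target. There are 200 camera calls.

## Working session

There is one attempt and no reset: what is moved stays moved. The work goes in short steps, Python scripts to look and compute and a shell command to move; the robot and the scene stay as the last step left them, time stands still between calls to the robot, and variables do not carry over. Pictures are saved under pics/ and viewed, about 8 in all and at most 12, crops included, and the job is handed in when it is done.

```bash
mkdir -p pics; cat > h.py <<'E'
import numpy as np, cv2
from cell import readout, eyes, ctrl, spotter
from scipy.spatial.transform import Rotation as R
def save(f,n): cv2.imwrite('pics/'+n+'.png',f['image'][:,:,::-1])
def w(f,p): return (np.array(f['cam_to_world'])@np.r_[p,1])[:3]
def tips(f,names):
    for n in names:
        for d in spotter.tip_of(f,n)[:3]: print(n,round(d['score'],2),w(f,d['at']).round(4))
E
python3 - <<'E'
from h import *
s=readout.state();print(s)
for c in('top','scene'):
    f=eyes.grab_frame(c);save(f,c+'0');print(c,np.array(f['cam_to_world']).round(3).tolist(),f['vfov'])
    tips(f,['dish','dish_lug','dish_middle','dish_notch','ball_center','sight_tube','tube_mouth','caliper','spanner_17','wood_block','work_block','nut_m16_3','bolt_m16','tube_offcut'])
E
```

```text
{'clock': 0.0, 'q': array([ 1.26910797,  0.4694643 , -0.04859536,  1.53367067,  0.02409343,
        1.14101745, -0.08232808]), 'joint_velocities': array([-1.10093109e-03, -1.31373497e-04, -1.21954255e-04,  3.79770893e-05,
        5.77746208e-04, -7.50698137e-04, -1.03722461e-03]), 'effort': array([-8.49130229e-04, -5.10310936e+01, -4.68611741e-02, -2.37708592e+01,
        1.07047748e-02,  7.56835914e-03, -1.55870248e-05]), 'eef_pos': array([ 0.18171971, -0.64949988,  0.24125584]), 'ee_rot': array([-3.11048781e+00, -4.26904073e-01,  5.24660600e-04]), 'contact_force': array([ 0.57547681, -0.84895675, -0.17238956]), 'wrist_torque': array([ 0.03743533,  0.01474369, -0.05435487]), 'gripper_width': 0.08550267166446396}
top [[-0.005, 0.987, -0.159, 0.23], [-1.0, -0.008, -0.02, -0.007], [-0.021, 0.159, 0.987, 1.51], [0.0, 0.0, 0.0, 1.0]] 45.55167511070349
dish 0.63 [ 0.5921 -0.217   0.0043]
dish_lug 0.81 [ 0.5265 -0.2317  0.0575]
dish_middle 0.62 [ 0.397  -0.1021  0.0009]
dish_notch 0.73 [ 0.6434 -0.2112  0.0269]
ball_center 0.6 [ 0.594  -0.2151  0.0272]
ball_center 0.5 [ 3.976e-01  9.550e-0
[... 982 characters left out ...]
64 [ 0.5242 -0.2338  0.0547]
dish_middle 0.59 [ 0.5917 -0.2191  0.0147]
dish_middle 0.4 [ 0.5968 -0.2165  0.0243]
dish_notch 0.7 [ 0.6458 -0.2042  0.0264]
ball_center 0.41 [ 0.5967 -0.2165  0.0224]
sight_tube 0.83 [ 0.5074  0.2474 -0.002 ]
sight_tube 0.78 [ 0.6533  0.1896 -0.0014]
sight_tube 0.58 [ 0.243   0.248  -0.0014]
tube_mouth 0.97 [0.2361 0.218  0.1356]
tube_mouth 0.93 [0.6498 0.1612 0.1377]
tube_mouth 0.73 [0.4013 0.0913 0.0006]
caliper 0.67 [3.775e-01 3.258e-01 2.000e-04]
spanner_17 0.74 [ 0.7055 -0.1265 -0.0048]
wood_block 0.63 [ 0.6083 -0.3484  0.003 ]
work_block 0.77 [4.004e-01 9.430e-02 1.000e-04]
tube_offcut 0.96 [0.6817 0.3698 0.0031]
tube_offcut 0.46 [ 0.3953 -0.0984  0.0025]
```

View pics/top0.png

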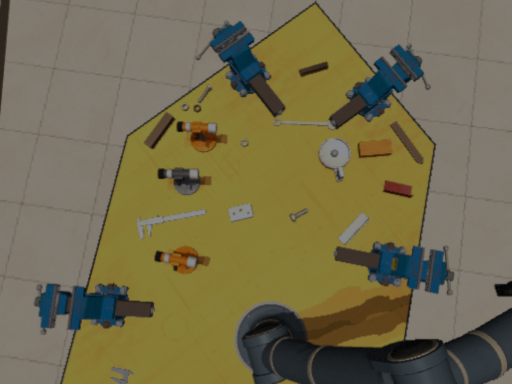

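View pics/scene0.png

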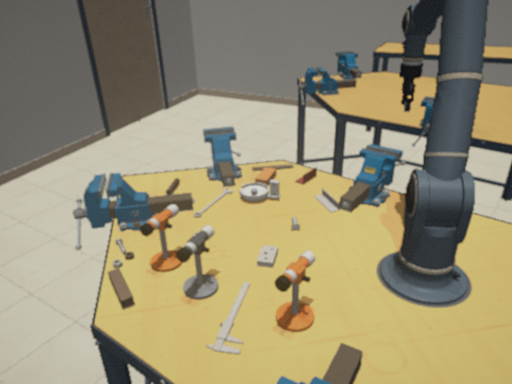

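The top view shows the dish at (335,153) with its lug towards (339,173). The grey tube is at (185,178), with orange look-alikes at (203,130) and (183,261). In the scene view the grey tube is at (200,245). Next I'll refine the axes.

```bash
python3 - <<'E'
from h import *
def ray(f,uv):
    fo=192/np.tan(np.radians(f['vfov']/2)); K=np.array([[fo,0,f['cx']],[0,fo,f['cy']],[0,0,1]])
    p=cv2.undistortPoints(np.array(uv,float).reshape(-1,1,2),K,np.array([f['k1'],0,0,0]))[:,0]
    return p
def plane(f,uv,z):
    p=ray(f,uv);M=np.array(f['cam_to_world']);d=np.c_[p[:,0],-p[:,1],-np.ones(len(p))]@M[:3,:3].T
    return M[:3,3]+d*((z-M[2,3])/d[:,2])[:,None]
f=eyes.grab_frame('top'); im=f['image']
a=cv2.resize(im[150:205,145:225],None,fx=5,fy=5,interpolation=2);b=cv2.resize(im[130:190,300:380],None,fx=5,fy=5,interpolation=2)
cv2.imwrite('pics/crop.png',np.vstack([a,b])[:,:,::-1])
acc={}
for i in range(6):
  for c in('top','scene'):
    g=eyes.grab_frame(c)
    for n in['dish','dish_lug','dish_notch','sight_tube','tube_mouth']:
      for d in spotter.tip_of(g,n):
        p=w(g,d['at']); ref={'dish':(.594,-.217),'dish_lug':(.525,-.232),'dish_notch':(.645,-.207),'sight_tube':(.507,.247),'tube_mouth':(.504,.216)}[n]
        if np.hypot(*(p[:2]-ref))<.03: acc.setdefault((n,c),[]).append(p);break
for k,v in acc.items(): print(k,len(v),np.mean(v,0).round(4),np.std(v,0).round(4))
# refine grey tube region axis
r=[d['region'] for d in spotter.trace(g:=eyes.grab_frame('top'),'sight_tube')]
for m in r:
  v,u=np.nonzero(m); print('tr',u.mean(),v.mean(),len(u))
print(plane(f,[[335,153],[160,174],[200,175]],.14))
E
```

```text
File "<stdin>", line 22
SyntaxError: assignment expression cannot be used in a comprehension iterable expression
```

```bash
cat >> h.py <<'E'
def plane(f,uv,z):
    fo=192/np.tan(np.radians(f['vfov']/2)); K=np.array([[fo,0,f['cx']],[0,fo,f['cy']],[0,0,1]])
    p=cv2.undistortPoints(np.array(uv,float).reshape(-1,1,2),K,np.array([f['k1'],0,0,0]))[:,0]
    M=np.array(f['cam_to_world']);d=np.c_[p[:,0],-p[:,1],-np.ones(len(p))]@M[:3,:3].T
    return M[:3,3]+d*((z-M[2,3])/d[:,2])[:,None]
E
python3 - <<'E'
from h import *
f=eyes.grab_frame('top'); im=f['image']
a=cv2.resize(im[150:205,145:225],None,fx=5,fy=5,interpolation=2);b=cv2.resize(im[130:190,300:380],None,fx=5,fy=5,interpolation=2)
cv2.imwrite('pics/crop.png',np.vstack([a,b])[:,:,::-1])
for d in spotter.trace(f,'sight_tube'):
  v,u=np.nonzero(d['region']); print('tr',u.mean(),v.mean(),len(u))
acc={}
for i in range(4):
  for c in('top','scene'):
    g=eyes.grab_frame(c)
    for n in['dish','dish_lug','dish_notch','sight_tube','tube_mouth']:
      for d in spotter.tip_of(g,n):
        p=w(g,d['at']); ref={'dish':(.594,-.217),'dish_lug':(.525,-.232),'dish_notch':(.645,-.207),'sight_tube':(.507,.247),'tube_mouth':(.504,.216)}[n]
        if np.hypot(*(p[:2]-ref))<.03: acc.setdefault((n,c),[]).append(p);break
for k,v in acc.items(): print(k,len(v),np.mean(v,0).round(4),np.std(v,0).round(4))
print(readout.state()['clock'])
E
```

```text
tr 178.91392405063291 258.3139240506329 790
tr 181.68401015228426 178.64086294416245 788
tr 335.1988636363636 154.90227272727273 880
tr 199.66704675028507 133.77651083238314 877
tr 158.5854800936768 130.0327868852459 427
('dish', 'top') 4 [ 0.594  -0.2165  0.0013] [0.0008 0.0006 0.0027]
('dish_lug', 'top') 3 [ 0.5265 -0.2289  0.0594] [0.0003 0.0006 0.0011]
('dish_notch', 'top') 4 [ 0.6455 -0.2078  0.0259] [0.0009 0.0012 0.0014]
('sight_tube', 'top') 4 [ 0.5077  0.2477 -0.0051] [0.0008 0.0021 0.0012]
('tube_mouth', 'top') 4 [0.5039 0.2174 0.1414] [0.0012 0.0012 0.0009]
('dish', 'scene') 3 [ 0.5986 -0.2167 -0.0022] [0.0014 0.0005 0.0012]
('dish_lug', 'scene') 4 [ 0.5241 -0.2314  0.0562] [0.0014 0.0012 0.0011]
('dish_notch', 'scene') 4 [ 0.6463 -0.2059  0.0259] [0.0005 0.0014 0.0011]
('sight_tube', 'scene') 4 [ 0.5057  0.2499 -0.0035] [0.001  0.0012 0.0007]
('tube_mouth', 'scene') 4 [0.5036 0.2185 0.1397] [0.0018 0.0014 0.0018]
4.0
```

View pics/crop.png

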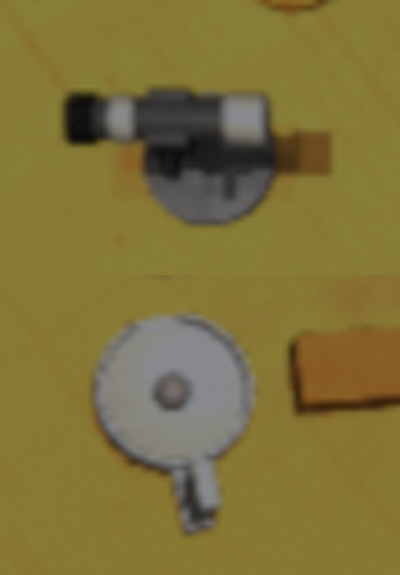

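The tube runs horizontally in the crop, from (65,118) to (270,118) with its white mouth on the right. The dish's lug points down and slightly right of the ball at (172,390).

```bash
python3 - <<'E'
from h import *
f=eyes.grab_frame('top')
P=plane(f,[[145+82/5,150+117.5/5],[145+245/5,150+118/5],[145+270/5,150+118/5]],.14);print(P)
print('tube yaw',np.arctan2(*(P[0]-P[1])[[1,0]]))
print('ball',plane(f,[[300+172/5,130+(390-275)/5]],.024))
s=readout.state();T=R.from_rotvec(s['ee_rot']);print(T.as_matrix().round(3))
yaw=np.arctan2(.024,.12) if 0 else np.arctan2(-.2068+.2303,.6459-.5253)
print('dish yaw',yaw)
G=R.from_matrix(np.array([[np.cos(yaw),np.sin(yaw),0],[np.sin(yaw),-np.cos(yaw),0],[0,0,-1]]))
print('turn',(T.inv()*G).as_rotvec())
for t in([.182,-.65,.40],[.524,-.2305,.40],[.524,-.2305,.16]): print((T.inv().apply(np.array(t)-s['eef_pos'])/.06).round(2))
E
```

```text
[[0.50740049 0.32881102 0.14      ]
 [0.50618225 0.22860873 0.14      ]
 [0.50604278 0.21325906 0.14      ]]
tube yaw 1.558639201547757
ball [[ 0.59501063 -0.21840668  0.024     ]]
[[ 0.963  0.269  0.   ]
 [ 0.269 -0.963 -0.   ]
 [ 0.     0.    -1.   ]]
dish yaw 0.19244747573127827
turn [ 5.49382362e-05 -5.65936681e-05  8.03929458e-02]
[ 0.   -0.   -2.63]
[ 7.37 -5.2  -2.63]
[ 7.37 -5.2   1.37]
```

```bash
python3 -m pendant '[[[0,0,0],[0,0,-0.9],1],[[0,0,0],[0,0,-1.8],1],[[0,0,0],[0,0,-2.63],1],[[0,0,0.02],[0.8,-0.55,-2.63],1],[[0,0,0.04],[1.6,-1.1,-2.63],1],[[0,0,0.06],[2.4,-1.7,-2.63],1],[[0,0,0.08],[3.2,-2.25,-2.63],1],[[0,0,0.08],[4.0,-2.8,-2.63],1],[[0,0,0.08],[4.8,-3.4,-2.63],1],[[0,0,0.08],[5.6,-3.95,-2.63],1]]' 100
python3 - <<'E'
from h import *
yaw=.192
s=readout.state();T=R.from_rotvec(s['ee_rot'])
G=R.from_matrix(np.array([[np.cos(yaw),np.sin(yaw),0],[np.sin(yaw),-np.cos(yaw),0],[0,0,-1]]))
print('turn',(T.inv()*G).as_rotvec())
for t in([.524,-.2305,.40],[.524,-.2305,.16]): print((T.inv().apply(np.array(t)-s['eef_pos'])/.06).round(2))
E
```

```text
clock: 5.3
eef_pos: [0.4425, -0.3295, 0.4005]
ee_rot: [3.126, 0.302, 0.001]
contact_force: [1.0, -1.1, -0.4]
gripper_width: 0.0857
turn [ 0.00081687 -0.00050315  0.00083621]
[ 1.65 -1.36  0.01]
[ 1.65 -1.36  4.01]
```

```bash
python3 -m pendant '[[[0,0,0],[0.7,-0.58,0],1],[[0,0,0],[1.3,-1.07,0.2],1],[[0,0,0],[1.65,-1.36,0.9],1],[[0,0,0],[1.65,-1.36,1.8],1],[[0,0,0],[1.65,-1.36,2.7],1],[[0,0,0],[1.65,-1.36,3.5],1],[[0,0,0],[1.65,-1.36,4.0],1],[[0,0,0],[1.65,-1.36,4.0],1]]'
python3 - <<'E'
from h import *
s=readout.state();T=R.from_rotvec(s['ee_rot'])
f=eyes.grab_frame('wrist');save(f,'w1')
for c in('wrist','top','scene'):
  f=eyes.grab_frame(c);print(c);tips(f,['dish','dish_lug','dish_notch','ball_center'])
E
```

```text
clock: 6.3
eef_pos: [0.5226, -0.2302, 0.1583]
ee_rot: [-3.125, -0.302, 0.006]
contact_force: [-0.0, -0.2, 0.9]
gripper_width: 0.0853
wrist
dish 0.74 [ 0.5998 -0.2156 -0.0049]
dish_lug 0.72 [ 0.5282 -0.2314  0.0509]
dish_notch 0.89 [ 0.6443 -0.2066  0.0217]
ball_center 0.97 [ 0.5944 -0.2139  0.024 ]
top
dish 0.8 [ 0.5909 -0.2138  0.0009]
dish_lug 0.82 [ 0.527  -0.2307  0.0563]
dish_notch 0.92 [ 0.645  -0.2082  0.0267]
ball_center 0.35 [ 0.593  -0.2128  0.0241]
scene
dish 0.83 [ 0.5976 -0.2172 -0.0018]
dish 0.37 [ 0.5976 -0.2175  0.014 ]
dish_lug 0.64 [ 0.525  -0.2308  0.0565]
dish_notch 0.91 [ 0.645  -0.2068  0.0251]
dish_notch 0.53 [0.5035 0.2168 0.1396]
dish_notch 0.46 [ 0.5962 -0.2173 -0.0017]
ball_center 0.53 [ 0.5976 -0.2183  0.0259]
```

View pics/w1.png

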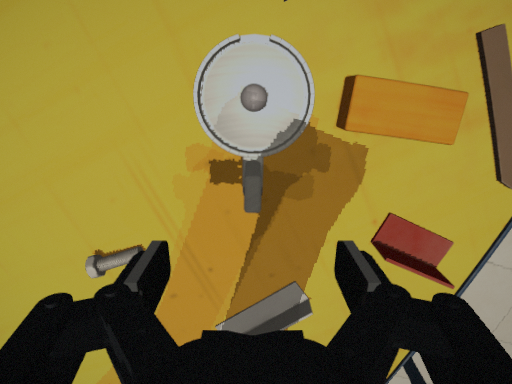

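The lug is at (252,165–210), centred between the jaws, and the ball is in the middle at (254,97). I'll descend and close the gripper.

```bash
python3 -m pendant '[[[0,0,0],[0.02,0,0.6],1],[[0,0,0],[0.02,0,1.2],1],[[0,0,0],[0.02,0,1.7],1],[[0,0,0],[0.02,0,1.86],1],[[0,0,0],[0.02,0,1.86],0.3],[[0,0,0],[0.02,0,1.86],0],[[0,0,0],[0.02,0,1.86],-0.3],[[0,0,0],[0.02,0,1.86],-0.5],[[0,0,0],[0.02,0,1.86],-0.6],[[0,0,0],[0.02,0,1.86],-0.65]]' 60
python3 -m pendant '[[[0,0,0],[0,0,0],-0.75],[[0,0,0],[0,0,0],-0.8],[[0,0,0],[0,0,0],-1],[[0,0,0],[0,0,0],-1],[[0,0,0],[0,0,0],-1]]' 60
python3 -m pendant '[[[0,0,0],[0,0,0],-1],[[0,0,0],[0,0,0],-1]]' 110
python3 - <<'E'
from h import *
f=eyes.grab_frame('wrist');save(f,'w2');tips(f,['dish','dish_lug','dish_notch','ball_center'])
E
```

```text
clock: 8.35
eef_pos: [0.5255, -0.2304, 0.049]
ee_rot: [3.126, 0.302, 0.001]
contact_force: [1.4, 0.4, 0.5]
gripper_width: 0.0149
clock: 8.98
eef_pos: [0.5254, -0.2304, 0.049]
ee_rot: [3.126, 0.302, 0.001]
contact_force: [-1.3, 0.2, 2.4]
gripper_width: 0.0132
clock: 9.22
eef_pos: [0.5254, -0.2304, 0.0491]
ee_rot: [3.126, 0.302, 0.001]
contact_force: [-1.4, -0.1, 3.1]
gripper_width: 0.0121
dish_lug 0.93 [ 0.524  -0.2309  0.0527]
dish_notch 0.27 [ 0.6136 -0.3534 -0.0033]
ball_center 0.61 [ 0.5913 -0.2135  0.0254]
```

View pics/w2.png

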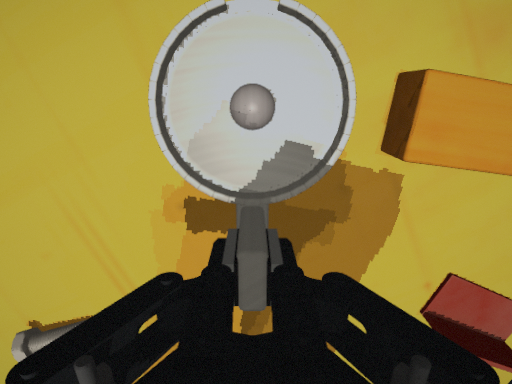

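The lug is gripped and the ball is at (252,106), about the middle of the plate. Next is a gentle lift.

```bash
python3 -m pendant '[[[0,0,0],[0,0,-0.03],-1],[[0,0,0],[0,0,-0.1],-1],[[0,0,0],[0,0,-0.22],-1],[[0,0,0],[0,0,-0.4],-1],[[0,0,0],[0,0,-0.6],-1],[[0,0,0],[0,0,-0.75],-1],[[0,0,0],[0,0,-0.87],-1],[[0,0,0],[0,0,-0.95],-1],[[0,0,0],[0,0,-1.0],-1],[[0,0,0],[0,0,-1.0],-1]]'
python3 - <<'E'
from h import *
f=eyes.grab_frame('wrist');save(f,'w3')
for c in('wrist','top','scene'):
  f=eyes.grab_frame(c);print(c);tips(f,['dish','dish_lug','dish_notch','ball_center'])
print(readout.state())
E
```

```text
clock: 10.72
eef_pos: [0.5254, -0.2304, 0.1092]
ee_rot: [3.126, 0.302, 0.001]
contact_force: [-0.3, -0.0, -2.3]
gripper_width: 0.0126
wrist
dish_lug 0.87 [ 0.5249 -0.2327  0.1092]
dish_notch 0.73 [ 0.5921 -0.216   0.0818]
ball_center 0.84 [ 0.5903 -0.213   0.083 ]
top
dish 0.94 [ 0.5923 -0.2155  0.0616]
dish_lug 0.63 [ 0.5265 -0.2306  0.1169]
dish_lug 0.36 [0.4033 0.0958 0.0006]
dish_notch 0.96 [ 0.6458 -0.2067  0.0845]
ball_center 0.58 [ 0.5921 -0.2145  0.0866]
scene
dish 0.89 [ 0.5964 -0.2151  0.0569]
dish_lug 0.91 [ 0.5252 -0.2311  0.1163]
dish_notch 0.71 [ 0.6469 -0.2071  0.0848]
ball_center 0.53 [ 0.5955 -0.2177  0.0818]
{'clock': 11.525, 'q': array([ 0.56952582,  0.47443589, -0.29985057,  1.89211499,  0.18968291,
        0.80155438, -1.20943813]), 'joint_velocities': array([ 2.29504107e-03, -1.06402581e-03,  4.25881449e-04,  6.09884400e-04,
       -5.62611545e-04,  9.76842050e-04, -6.58045693e-05]), 'effort': array([-9.82795609e-04, -4.66831899e+01, -3.02081756e+00, -1.94526815e+01,
       -2.47047690e-02, -1.32549154e-01, -1.06683353e-04]), 'eef_pos': array([ 0.5253862 , -0.23036548,  0.10915527]), 'ee_rot': array([3.12619495e+00, 3.02413011e-01, 8.78399290e-04]), 'contact_force': array([ 0.42470614,  0.47607093, -3.32655772]), 'wrist_torque': array([ 0.01252191,  0.14494697, -0.06957691]), 'gripper_width': 0.012811014309789823}
```

View pics/w3.png

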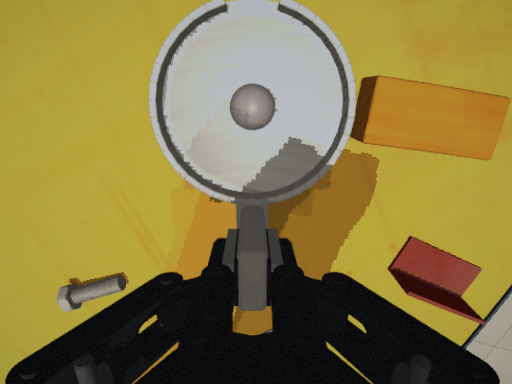

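The lift was clean: the ball is still at (252,106) and the plate hasn't sagged. Now I'll carry and turn it in gentle stages.

```bash
python3 -m pendant '[[[0,0,-0.005],[0,-0.02,-0.01],-1],[[0,0,-0.02],[0.01,-0.07,-0.04],-1],[[0,0,-0.04],[0.02,-0.16,-0.09],-1],[[0,0,-0.075],[0.03,-0.29,-0.16],-1],[[0,0,-0.11],[0.05,-0.42,-0.24],-1],[[0,0,-0.15],[0.06,-0.56,-0.31],-1],[[0,0,-0.18],[0.08,-0.68,-0.38],-1],[[0,0,-0.205],[0.09,-0.77,-0.43],-1],[[0,0,-0.22],[0.09,-0.82,-0.46],-1],[[0,0,-0.225],[0.09,-0.84,-0.47],-1]]'
cat > g.py <<'E'
from h import *
import sys
tx,ty,tz,yaw=map(float,sys.argv[1:5]);n=float(sys.argv[5])
s=readout.state();T=R.from_rotvec(s['ee_rot'])
G=R.from_matrix(np.array([[np.cos(yaw),np.sin(yaw),0],[np.sin(yaw),-np.cos(yaw),0],[0,0,-1]]))
print(s['clock'],s['eef_pos'].round(4),'full turn',(T.inv()*G).as_rotvec().round(3),'step turn',((T.inv()*G).as_rotvec()/n).round(3),'step shift',(T.inv().apply(np.array([tx,ty,tz])-s['eef_pos'])/.06/n).round(3))
E
python3 g.py .5008 .0735 .165 1.545 5
python3 - <<'E'
from h import *
f=eyes.grab_frame('wrist');save(f,'w4');tips(f,['dish_middle','ball_center'])
E
```

```text
clock: 12.78
eef_pos: [0.521, -0.1798, 0.1374]
ee_rot: [3.072, 0.652, 0.001]
contact_force: [0.0, -0.7, -3.0]
gripper_width: 0.0125
12.775 [ 0.521  -0.1798  0.1374] full turn [ 1.000e-03  0.000e+00 -1.127e+00] step turn [ 0.     0.    -0.225] step shift [ 0.282 -0.799 -0.093]
ball_center 0.97 [ 0.5858 -0.1481  0.1137]
```

View pics/w4.png

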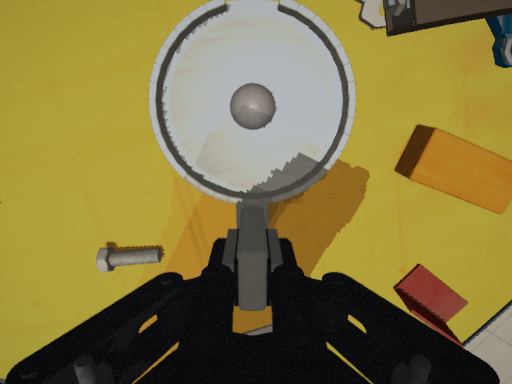

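The ball sits at (252,106), unmoved by the motion, so I'll continue.

```bash
python3 -m pendant '[[[0,0,-0.005],[0.01,-0.02,0],-1],[[0,0,-0.02],[0.03,-0.07,-0.02],-1],[[0,0,-0.045],[0.06,-0.16,-0.04],-1],[[0,0,-0.08],[0.1,-0.28,-0.08],-1],[[0,0,-0.12],[0.15,-0.42,-0.12],-1],[[0,0,-0.16],[0.2,-0.56,-0.16],-1],[[0,0,-0.19],[0.24,-0.67,-0.2],-1],[[0,0,-0.22],[0.27,-0.76,-0.22],-1],[[0,0,-0.235],[0.28,-0.81,-0.24],-1],[[0,0,-0.24],[0.29,-0.82,-0.24],-1]]'
python3 g.py .5008 .0735 .165 1.545 4
```

```text
clock: 14.18
eef_pos: [0.5168, -0.128, 0.1516]
ee_rot: [2.972, 1.015, 0.0]
contact_force: [0.4, -0.3, -2.8]
gripper_width: 0.0126
14.175 [ 0.5168 -0.128   0.1516] full turn [ 0.001  0.001 -0.887] step turn [ 0.     0.    -0.222] step shift [ 0.461 -0.705 -0.057]
```

```bash
python3 -m pendant '[[[0,0,-0.005],[0.01,-0.02,0],-1],[[0,0,-0.02],[0.04,-0.06,-0.01],-1],[[0,0,-0.04],[0.09,-0.14,-0.03],-1],[[0,0,-0.075],[0.16,-0.24,-0.06],-1],[[0,0,-0.11],[0.23,-0.36,-0.1],-1],[[0,0,-0.15],[0.31,-0.48,-0.14],-1],[[0,0,-0.18],[0.38,-0.58,-0.17],-1],[[0,0,-0.205],[0.43,-0.66,-0.19],-1],[[0,0,-0.22],[0.46,-0.7,-0.2],-1],[[0,0,-0.225],[0.46,-0.71,-0.2],-1]]'
python3 g.py .5008 .0735 .165 1.545 3
```

```text
clock: 15.42
eef_pos: [0.5126, -0.0773, 0.1636]
ee_rot: [2.839, 1.343, 0.0]
contact_force: [-0.5, -0.3, -3.6]
gripper_width: 0.0124
15.425 [ 0.5126 -0.0773  0.1636] full turn [ 0.001  0.001 -0.662] step turn [ 0.     0.    -0.221] step shift [ 0.606 -0.583 -0.009]
```

```bash
python3 -m pendant '[[[0,0,-0.005],[0.01,-0.01,0],-1],[[0,0,-0.02],[0.05,-0.05,0],-1],[[0,0,-0.04],[0.12,-0.11,0],-1],[[0,0,-0.075],[0.21,-0.2,-0.01],-1],[[0,0,-0.11],[0.3,-0.29,-0.01],-1],[[0,0,-0.15],[0.4,-0.38,-0.02],-1],[[0,0,-0.18],[0.49,-0.47,-0.02],-1],[[0,0,-0.205],[0.56,-0.54,-0.02],-1],[[0,0,-0.22],[0.6,-0.57,-0.02],-1],[[0,0,-0.225],[0.61,-0.58,-0.02],-1]]'
python3 g.py .5008 .0735 .165 1.545 2
```

```text
clock: 16.68
eef_pos: [0.509, -0.0269, 0.1647]
ee_rot: [2.67, 1.653, -0.0]
contact_force: [-0.1, -0.7, -3.2]
gripper_width: 0.0123
16.675 [ 0.509  -0.0269  0.1647] full turn [ 0.001  0.001 -0.436] step turn [ 0.     0.    -0.218] step shift [ 0.719 -0.434 -0.003]
```

```bash
python3 -m pendant '[[[0,0,-0.005],[0.01,-0.01,0],-1],[[0,0,-0.02],[0.06,-0.03,0],-1],[[0,0,-0.06],[0.14,-0.08,0],-1],[[0,0,-0.11],[0.24,-0.15,0],-1],[[0,0,-0.17],[0.36,-0.22,0],-1],[[0,0,-0.23],[0.47,-0.29,0],-1],[[0,0,-0.29],[0.58,-0.35,0],-1],[[0,0,-0.33],[0.66,-0.4,0],-1],[[0,0,-0.36],[0.7,-0.43,0],-1],[[0,0,-0.37],[0.72,-0.43,0],-1]]'
python3 g.py .5008 .0735 .165 1.545 1
python3 - <<'E'
from h import *
f=eyes.grab_frame('top');im=f['image'];cv2.imwrite('pics/t5.png',cv2.resize(im[140:230,145:265],None,fx=5,fy=5,interpolation=2)[:,:,::-1])
acc={}
for i in range(4):
  for c in('top','scene','wrist'):
    g=eyes.grab_frame(c)
    for n in['dish','dish_lug','dish_notch','ball_center','tube_mouth']:
      for d in spotter.tip_of(g,n):
        p=w(g,d['at']); ref={'dish':(.506,.094),'ball_center':(.506,.094),'dish_lug':(.504,.024),'dish_notch':(.513,.145),'tube_mouth':(.504,.216)}[n]
        if np.hypot(*(p[:2]-ref))<.03: acc.setdefault((n,c),[]).append(p);break
for k,v in acc.items(): print(k,len(v),np.mean(v,0).round(4),np.std(v,0).round(4))
E
```

```text
clock: 17.92
eef_pos: [0.5051, 0.0234, 0.1647]
ee_rot: [2.319, 2.118, -0.001]
contact_force: [-0.6, -0.6, -2.0]
gripper_width: 0.0129
17.925 [0.5051 0.0234 0.1647] full turn [ 0.001  0.001 -0.065] step turn [ 0.001  0.001 -0.065] step shift [ 0.825 -0.147 -0.007]
('dish_lug', 'top') 4 [0.5094 0.0226 0.1726] [0.0005 0.001  0.0001]
('dish_notch', 'top') 4 [0.5144 0.1461 0.142 ] [0.0004 0.0011 0.0015]
('ball_center', 'top') 4 [0.5095 0.0985 0.1414] [0.001  0.0013 0.001 ]
('tube_mouth', 'top') 4 [0.5048 0.2171 0.1405] [0.0004 0.0016 0.001 ]
('dish', 'scene') 4 [0.514  0.0952 0.1141] [0.001  0.0007 0.0021]
('dish_lug', 'scene') 4 [0.5051 0.0205 0.171 ] [0.0007 0.0019 0.0011]
('dish_notch', 'scene') 4 [0.5147 0.1488 0.1425] [0.0014 0.0018 0.0007]
('ball_center', 'scene') 4 [0.5123 0.095  0.1382] [0.0013 0.0008 0.0011]
('tube_mouth', 'scene') 4 [0.5042 0.2173 0.14  ] [0.0008 0.0012 0.0009]
('dish_lug', 'wrist') 4 [0.5062 0.0212 0.167 ] [0.0005 0.0021 0.0013]
('ball_center', 'wrist') 3 [0.5066 0.0993 0.1394] [0.0003 0.0016 0.0009]
('dish', 'top') 3 [0.5099 0.0969 0.1164] [0.0003 0.0018 0.0007]
```

View pics/t5.png

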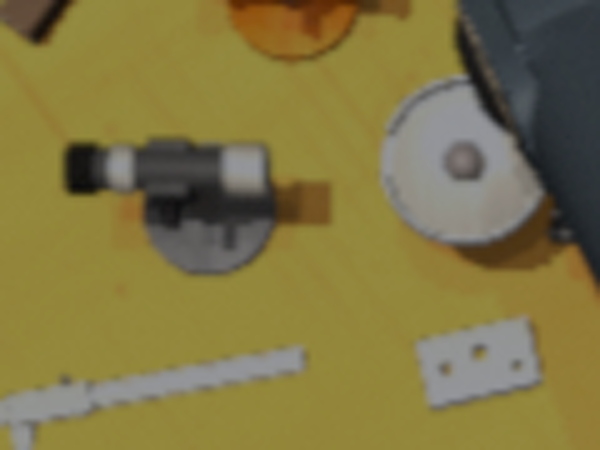

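The ball is at (463,160) in the crop and the tube axis is at row 168, so a small sideways correction is due. The mouth is at (270,168).

```bash
python3 g.py .503 .072 .1647 1.545 1
```

```text
21.575 [0.5052 0.0233 0.1647] full turn [ 0.001  0.001 -0.066] step turn [ 0.001  0.001 -0.066] step shift [ 0.805 -0.11  -0.001]
```

```bash
python3 -m pendant '[[[0,0,0],[0.02,0,0],-1],[[0,0,-0.005],[0.06,-0.01,0],-1],[[0,0,-0.01],[0.15,-0.02,0],-1],[[0,0,-0.02],[0.27,-0.04,0],-1],[[0,0,-0.03],[0.4,-0.05,0],-1],[[0,0,-0.04],[0.53,-0.07,0],-1],[[0,0,-0.05],[0.65,-0.09,0],-1],[[0,0,-0.06],[0.74,-0.1,0],-1],[[0,0,-0.065],[0.79,-0.11,0],-1],[[0,0,-0.065],[0.8,-0.11,0],-1]]'
python3 - <<'E'
from h import *
f=eyes.grab_frame('top');im=f['image'];cv2.imwrite('pics/t6.png',cv2.resize(im[140:230,145:265],None,fx=5,fy=5,interpolation=2)[:,:,::-1])
acc={}
for i in range(4):
  for c in('top','scene','wrist'):
    g=eyes.grab_frame(c)
    if i==0 and c=='wrist': save(g,'w6')
    for n in['dish','dish_lug','dish_notch','ball_center','tube_mouth']:
      for d in spotter.tip_of(g,n):
        p=w(g,d['at']); ref={'dish':(.504,.144),'ball_center':(.504,.144),'dish_lug':(.503,.07),'dish_notch':(.504,.195),'tube_mouth':(.504,.216)}[n]
        if np.hypot(*(p[:2]-ref))<(.015 if n in('dish_notch','tube_mouth')else .03): acc.setdefault((n,c),[]).append(p);break
for k,v in acc.items(): print(k,len(v),np.mean(v,0).round(4),np.std(v,0).round(4))
s=readout.state();print(s['clock'],s['eef_pos'],s['ee_rot'],s['contact_force'])
E
```

```text
clock: 22.82
eef_pos: [0.503, 0.0718, 0.1646]
ee_rot: [2.25, 2.191, -0.001]
contact_force: [-0.6, 0.9, -2.5]
gripper_width: 0.0129
('dish', 'top') 4 [0.5023 0.1435 0.1169] [0.0021 0.0009 0.0009]
('dish_lug', 'top') 4 [0.5071 0.0704 0.1746] [0.0027 0.0013 0.0006]
('dish_notch', 'top') 4 [0.5051 0.1953 0.1419] [0.0008 0.001  0.0013]
('ball_center', 'top') 4 [0.5025 0.1479 0.1404] [0.0008 0.0022 0.0014]
('tube_mouth', 'top') 3 [0.5063 0.2177 0.1401] [0.001  0.0018 0.0008]
('dish', 'scene') 4 [0.5059 0.1421 0.1143] [0.0018 0.0011 0.0011]
('dish_lug', 'scene') 2 [0.502  0.067  0.1718] [0.0003 0.0004 0.0008]
('dish_notch', 'scene') 2 [0.5032 0.1965 0.1423] [0.0004 0.     0.0022]
('ball_center', 'scene') 4 [0.5063 0.1439 0.138 ] [0.0005 0.003  0.0011]
('tube_mouth', 'scene') 4 [0.5037 0.2178 0.1399] [0.0012 0.0006 0.0014]
('ball_center', 'wrist') 4 [0.4994 0.1469 0.1374] [0.0014 0.0013 0.002 ]
('dish_lug', 'wrist') 1 [0.5056 0.0695 0.1682] [0. 0. 0.]
26.475 [0.50297577 0.07168016 0.16460177] [ 2.25020314e+00  2.19065758e+00 -5.48139624e-04] [ 0.13609861 -0.02258766 -3.34187785]
```

View pics/t6.png

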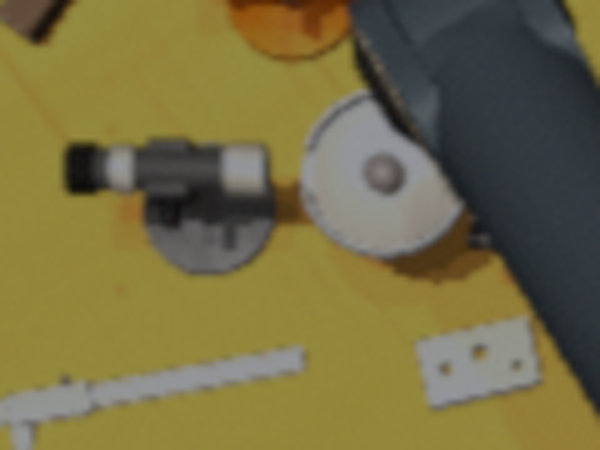

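View pics/w6.png

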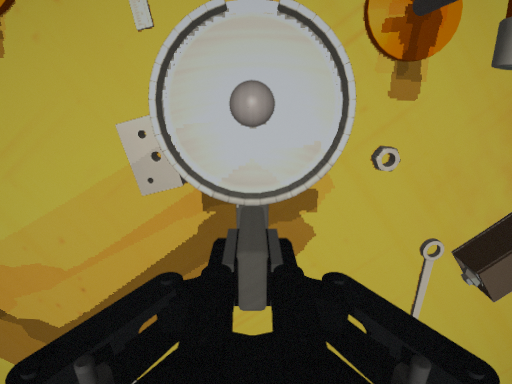

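The wrist view shows the ball at (252,104), in the middle of the plate. From the top it is at (384,174), about 3 mm off the tube axis at row 168. Everything is inside tolerance, so I'm handing in.

```bash
python3 -c "
from cell import ctrl; print(ctrl.close_job())"
```

```text
the job is handed in; nothing more can be done
None
```

I lifted the plate by its lug with a 110 N grip and turned it about 1.35 rad counter-clockwise while carrying it to the grey sight tube. I handed the job in at about 26.5 s with the plate still held in the air; no verdict was reported.

My last checks, from camera averages:

| Check | Measured | Wanted |
|---|---|---|
| Ball out from the tube's mouth | about 71–72 mm | 72 ± 14 mm |
| Ball off the tube's line, sideways | about 1–3 mm | within 12 mm |
| Ball height | 0.137–0.140 m | 0.140 ± 0.012 m |
| Notch from the mouth | about 22 mm | 20 ± 13 mm |
| Plate underside height | about 0.115 m | over 0.09 m |

- **Level:** the tool read level and the plate did not sag in the grip. I did not measure the plate's tilt directly.
- **Ball in the plate:** the ball stayed in the middle of the plate in every view I checked.
- **Contacts:** the force readings showed only the weight of the plate and ball. The path stayed clear of the tube and the bystanders, but I did not re-measure where the bystanders lie.
- **Disagreement between views:** the three cameras differed by up to about 7 mm on the ball's sideways position. Even the worst reading is inside tolerance.

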